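# Shut the recessed bench air valve and close its dust cover

### The arm

A 6-joint arm with a two-finger parallel gripper is mounted at the origin on a cart in front of the work surface, level with it; the furniture and walls round the work are solid. World frame = base frame: x ahead of the robot, y to its left, z up, the work surface at z = 0. Lengths are in m, angles in rad, forces in N, time in s.
With the tool pointing down it reaches from about 0.3 to 0.875 m from the base axis. Payload 6.4 kg.
Tool frame: the origin (TCP) lies midway between the tips of the shut fingers; the grasp point (between the pads) lies 19 mm behind it; z points along the fingers, y is the line along which they close (so a half turn about z gives the same grasp; the last joint's range is limited). The gripper opens to 85 mm and grips with 20 to 120 N. Pads are 22 mm wide; open, the fingers measure 114 mm over their backs; the gripper's body (76 mm by 85 mm) begins 54 mm behind the grasp point. The pads swing forward as they close: fully open they stand 13 mm farther back than shut.
Start: joints at [0.912, 0.181, 1.607, -0, 1.354, -0.206], TCP at [0.252, 0.517, 0.231] pointing down, gripper open.
Joint ranges: [-2.99, 2.99], [-0.89, 2.07], [0.3, 2.58], [-1.14, 4.28], [0, 2.63], [-3.12, 3.12]. Speed limits (rad/s): [2.57, 2.57, 3.01, 3.14, 3.14, 3.14].

### API

Orientations are given as a unit quaternion [w, x, y, z].
In Python, from bench import ctrl gives the robot as it stands. The module is installed in compiled form; this text tells all that it offers.
- The arm moves only by the tool move_arm, never from a script. Its argument "plan" is one flat list of numbers, 6 for each row, row after row: the shift along the world's x, y, z in units of 50 mm (1.0 is 50 mm), then the turn, a rotation vector about the world's x, y, z in rad. A call has 1 to 10 rows; each row is the pose to reach, as a shift and turn from the pose commanded when the call began; what a row does not reach only later rows make up. A row lasts 1/8 s, in which the tool goes at most 62.5 mm and 10.7 degrees, less where a joint would pass 70% of its speed; a pose out of reach is approached as far as the arm can. A call with a gripper value outside its range is refused whole. "grip" is the finger opening in mm, from 0 to 85.4, set as the call begins (left out, the last holds). The fingers move at their own pace and stop on an object; the grip force is fixed at half the most. Time passes only in rows, so rows that repeat a pose let the fingers close. It gives the time, the measured TCP pose, the force, the opening and the grip force at its end, in the units of the state.
- ctrl.get_obs(): the state, without advancing time (a new reading comes with each control period).
- ctrl.camera(name): name is "side" or "top" or "wrist"; returns a dict with "pixels" (480x640x3 uint8, red, green, blue), "fx", "fy", "cx", "cy" (pixels), "origin" and "attitude" of the camera in the world. Camera axes: x right, y down, z forward; pixel columns grow to the right and rows downward; lengths in m; the calibration is good to about 2 mm. A picture is of the moment at which its call begins. There is no depth.
- ctrl.hand_in(): hands the job in; it is judged then, once.
The state is a dict: "time_s": time; "q": joint angles; "dq": joint speeds; "joint_efforts": joint torques, N m; "eef_pos": TCP position; "eef_rot": TCP orientation; "wrist_force": force on the tool from outside, world axes, zero at the start; "torque": the same for the moment, N m; "opening": opening from 0.0 (shut) to 1.0 (fully open); "grasp_force": force on a finger pad.
Only numpy, scipy, OpenCV 4.12 (cv2) and the standard library are available. Lean on these libraries where they do the work, as an engineer would, in place of code of your own. Each camera call takes 0.05 s, during which the arm holds its last target. There are 200 camera calls.

### The job

Shut off the bench air valve: slide the dust cover off the recess, turn the knob inside clockwise until you feel it meet the rubber seal, then nip it up about ten more degrees, firmly seated but without crushing the seal. Slide the cover fully back over the knob, and do not knock the recess wall or move the things lying around the box.

Things in the scene. Friction and masses are not known exactly. Their poses are not given: they have to be found in the camera images.
- valve_box: grey valve box fixed to the bench, 120 (its x) x 220 (its y) x 75 mm high. Origin at the centre of its underside, z up; x points to the side with two brass hose tails (32 mm long), y along the length. A round recess 84 mm wide, 45 mm deep is sunk in the top face (65 mm up), axis at y = -55 mm. Two steel rails (top 75 mm up, inner gap 89 mm) run along y on the top face
- collar: the upper 45 mm of the valve box: the block in which the recess is sunk, and the rails; fixed to the box with the same axes, origin 20 mm above the box's origin. Pushing on it (recess wall, rim or rails) with more than 20 N counts as a knock
- cover (a joint): slide of the aluminium dust cover (96 x 100 x 3 mm, top face 70 mm above the bench) in m: 0 = fully closed over the recess, grows as it moves in the box's +y direction, 0.105 = fully open. Slides stiffly (about 2 N) and stays where it is left
- cover_tab (a point): middle of the upright tab on the cover's centre, 82 mm above the bench; the tab is 36 mm along the box's x, 10 mm thick along its y, and stands from 70 to 92 mm above the bench. Axes parallel to the box's
- knob (a joint): knob angle in rad, grows as it turns clockwise seen from above; range 0 to 1.9, starts at 0 to 0.4, stays where left. Free turning takes a steady 0.18 N m. At a hidden angle, 0.8 to 1.3, it meets a rubber seal: from there the torque rises by 0.6 N m/rad. Right nip: 0.10 to 0.25 rad past first touch (its hidden knob_lug, 15 mm out, presses with 4 to 10 N); past 0.32 rad (13 N) the seal is crushed
- knob_grip (a point): point on the knob's vertical axis, 50 mm above the bench. The black knob is a disc 52 mm wide with an upright grip bar 44 mm along this point's x, 12 mm thick along its y, from 29 to 60 mm above the bench (top 5 mm below the rim of the recess); hidden under the cover at first. The point turns with the knob; its z is up. Its friction is dry: standing still it may hold any torque up to it
- nut_30: hexagon nut 30 x 34 x 24 mm, loose bystander beside the box, origin at the centre of its underside
- ball_bearing: ball bearing 52 mm wide, 15 mm high, loose bystander behind the box, origin at the centre of its underside
- tape_measure: tape measure lying flat, 66 x 85 x 37 mm, loose bystander beside the box, origin at its underside

How it is judged:
On the way, in this order (a step that is already met when the one before it is completed fails the run):
1. the cover is slid off the recess (at least 90 mm) (value of joint cover above 0.09 m), for 0.2 s.
2. the knob bears on its seal with 4 to 10 N (contact force between knob_lug and valve_box between 4 and 10 N), for 0.3 s.
At the end, for the whole second after the job is handed in: the knob is left nipped up on its seal (its hidden lug presses on the seal with 4 to 10 N, that is 0.10 to 0.25 rad past first touch) and at rest, and the cover is back within 8 mm of fully closed (all of step 2 and value of joint cover below 0.008 m and velocity of joint knob between -0.05 and 0.05 rad/s).
It fails at once if the seal is crushed: the knob bears on it with more than 13 N (contact force between knob_lug and valve_box above 13 N).
It fails at once if the recess block or its rails are pushed with more than 20 N (contact force between any of the fingers, the arm and collar above 20 N).
It fails at once if a bystander is moved by more than 15 mm (distance of any of nut_30, ball_bearing, tape_measure from where it was at the start of the episode above 0.015 m).
It also fails if it takes over 72 s, if anything falls off the work surface, if the arm or the gripper's body presses on something with over 40 N, if the wrist force passes 120 N, or if a joint passes its speed limit or range.

## Working session

There is one attempt and no reset: what is moved stays moved. The work goes in short steps, Python scripts to look and compute and a tool call to move; the robot and the scene stay as the last step left them, time stands still between calls to the robot, and variables do not carry over. Pictures are saved under pics/ and viewed, at most 10 in all, crops included, and the job is handed in when it is done.

Besides the shell and the picture viewer there is one more tool, called after "Emit:" as name(argument=value, ...) on one line, values as JSON. move_arm: Moves the arm, as the interface text tells. Its arguments: {"type":"object","properties":{"plan":{"type":"array"},"grip":{"type":"number"}},"required":["plan"]}

```bash
mkdir -p pics
cat > h.py <<'E'
import numpy as np, cv2
from bench import ctrl
from scipy.spatial.transform import Rotation as R
def cam(n,save=None):
    c=ctrl.camera(n)
    if save: cv2.imwrite('pics/'+save,c['pixels'][:,:,::-1])
    return c
def rot(c):
    a=np.array(c['attitude'],float)
    return a if a.shape==(3,3) else R.from_quat(np.roll(a,-1)).as_matrix()
def onz(c,uv,z):
    uv=np.atleast_2d(np.array(uv,float))
    d=np.c_[(uv[:,0]-c['cx'])/c['fx'],(uv[:,1]-c['cy'])/c['fy'],np.ones(len(uv))]@rot(c).T
    o=np.array(c['origin']); return o+d*((z-o[2])/d[:,2])[:,None]
def proj(c,P):
    p=(np.atleast_2d(P)-np.array(c['origin']))@rot(c)
    return np.c_[c['fx']*p[:,0]/p[:,2]+c['cx'],c['fy']*p[:,1]/p[:,2]+c['cy']]
E
python3 - <<'E'
from h import *
for n in ('top','side'):
    c=cam(n,n+'0.png'); print(n,c['origin'],c['attitude'],c['fx'],c['cx'],c['cy'])
print(ctrl.get_obs())
E
```

```text
top [ 0.49016864 -0.09789212  0.93992911] [-0.04447188  0.71346012 -0.69877     0.02678429] 433.9384701880984 321.29659730432587 246.67135494831226
side [ 0.26759343 -0.74613857  0.51423154] [-0.47550597  0.8552254  -0.17932916  0.10161023] 450.09508877034955 323.27423851563856 242.24638698161
{'time_s': 0.1, 'q': array([ 9.11739763e-01,  1.81494921e-01,  1.60791516e+00,  4.22370457e-05,
        1.35381666e+00, -2.06334584e-01]), 'dq': array([-0.00122066, -0.00169711, -0.00280748,  0.00055233, -0.00193794,
       -0.00140984]), 'joint_efforts': array([ 1.24843908e-03, -4.45876586e+01, -3.52242279e+01, -1.83482548e-04,
        4.00533216e-03, -3.58458419e-05]), 'eef_pos': array([0.25118791, 0.51667162, 0.23045495]), 'eef_rot': array([-3.61321451e-04,  2.24437212e-01,  9.74488209e-01, -7.33097358e-04]), 'wrist_force': array([-0.06905799, -0.22888145, -1.3292168 ]), 'torque': array([-0.01989661,  0.02080552, -0.00975731]), 'grasp_force': 0.0, 'opening': 0.998928855496111}
```

View pics/top0.png

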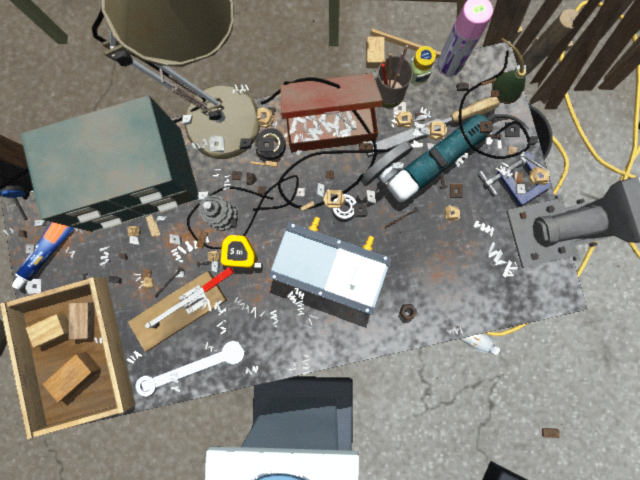

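View pics/side0.png

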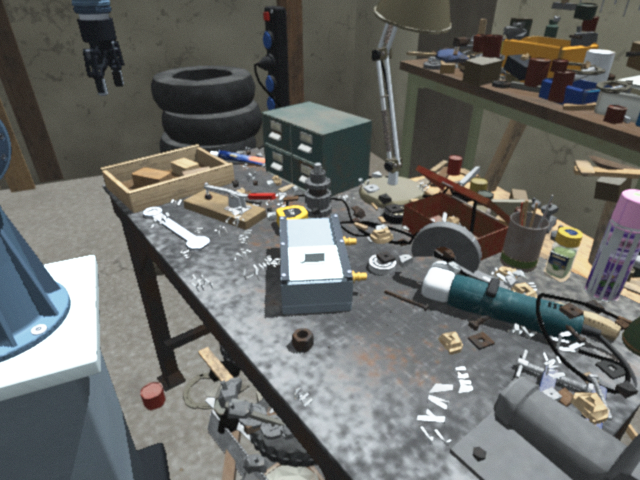

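The top view shows the box around (330,268), with the hose tails up (+x) at (313,224) and (369,243). The bright closed cover is at (358,272), the nut at (408,313), the bearing at (344,207) and the tape measure at (238,252). I'll enlarge the box next.

Run:
```python
from h import *
im=cv2.imread('pics/top0.png')[200:340,250:430]
cv2.imwrite('pics/top0c.png',cv2.resize(im,None,fx=4,fy=4,interpolation=cv2.INTER_CUBIC))
im=cv2.imread('pics/side0.png')[200:330,260:380]
cv2.imwrite('pics/side0c.png',cv2.resize(im,None,fx=4.5,fy=4.5,interpolation=cv2.INTER_CUBIC))
```

```text
(no output)
```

View pics/top0c.png

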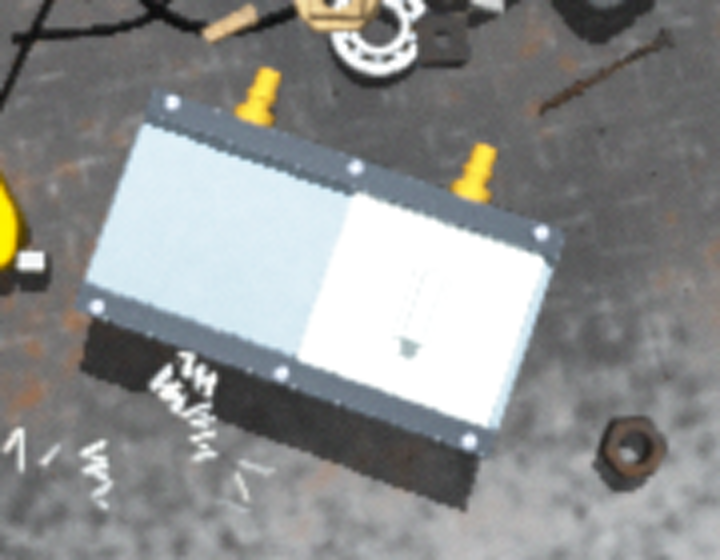

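View pics/side0c.png

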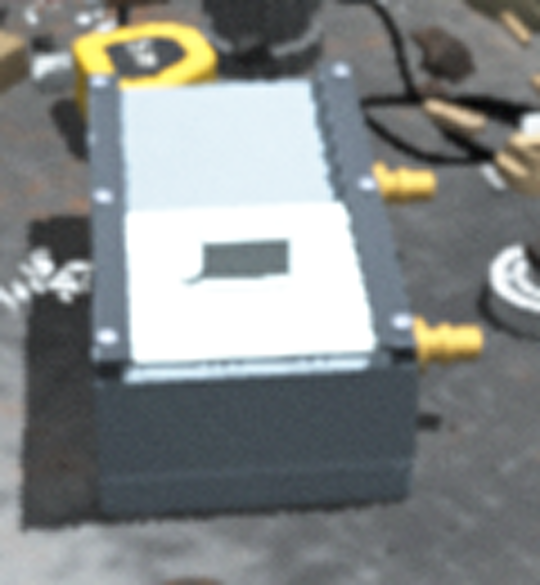

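The crops show the rail-top corners (top crop: 150,90 / 563,235 / 487,452 / 80,305). The tab is a pale strip near (425,305), and it appears dark in the side crop at (247,258).

Run:
```python
from h import *
c=cam('top'); s=cam('side')
px=np.array([[150,90],[563,235],[487,452],[80,305]])/4+[250,200]-0.375
P=onz(c,px,.075); print(P[:,:2])
ctr=P.mean(0)
ydir=(P[0]-P[1]+P[3]-P[2])[:2]; xdir=(P[0]-P[3]+P[1]-P[2])[:2]
print(np.linalg.norm(ydir)/2,np.linalg.norm(xdir)/2)
yaw=np.arctan2(-ydir[0],ydir[1]); print('yaw from y',yaw,'from x',np.arctan2(xdir[1],xdir[0]),ctr)
# side rail-top corners: TL,TR,BL,BR
ps=np.array([[90,80],[352,68],[95,360],[412,350]])/4.5+[260,200]-.4
Q=onz(s,ps,.075);print(Q[:,:2],Q.mean(0)[:2])
Rz=R.from_euler('z',yaw).as_matrix()
for n,p in dict(tab=[0,-.055,.082],tabtop=[0,-.055,.092],open=[0,.05,.082],knob=[0,-.055,.05]).items():
    w=[*ctr[:2],0]+Rz@np.array(p); print(n,w,proj(s,w),proj(c,w))
# tab in side crop: top edge y~243 corners (203,243),(290,240) z=.092; bottom 275 (204,278),(290,272)
t=np.array([[203,243],[290,240]])/4.5+[260,200]-.4
T=onz(s,t,.092);print('tab front top',T, (T[1]-T[0])[:2], np.arctan2(T[1,1]-T[0,1],T[1,0]-T[0,0]))
print('nut',onz(c,np.array([[632,445]])/4+[250,200],.024)[:,:2],'tape',onz(c,[[238,252]],.037)[:,:2],'brg',onz(c,[[344,207]],.015)[:,:2])
```

```text
[[ 0.62591213 -0.00514935]
 [ 0.55673156 -0.21331938]
 [ 0.44893883 -0.17670573]
 [ 0.51685325  0.02660233]]
0.2168578205666421 0.11368645237522339
yaw from y -0.3216097393969887 from x -0.3054002115666278 [ 0.53710894 -0.09214303  0.075     ]
[[ 0.51180936  0.02421533]
 [ 0.6252054  -0.01253278]
 [ 0.44415965 -0.1769399 ]
 [ 0.55235679 -0.21739834]] [ 0.5333828  -0.09566392]
tab [ 0.51972376 -0.14432306  0.082     ] [[315.53402668 255.69149966]] [[355.59751035 276.13765579]]
tabtop [ 0.51972376 -0.14432306  0.092     ] [[315.50036813 250.85981401]] [[355.87831095 275.96640656]]
open [ 0.55291365 -0.04470664  0.082     ] [[311.25300929 225.83009067]] [[305.549344   258.31740598]]
knob [ 0.51972376 -0.14432306  0.05      ] [[315.63874983 270.72450815]] [[354.74127179 276.65984199]]
tab front top [[ 0.499448   -0.14490732  0.092     ]
 [ 0.5306024  -0.15618517  0.092     ]] [ 0.0311544  -0.01127784] -0.3473235733316736
nut [[ 0.45110387 -0.25732483]] tape [[0.5666213  0.10035494]] brg [[ 0.67059061 -0.12084537]]
```

Emit:
move_arm(plan=[0.4,-1.0,0,0,0,0.02,0.8,-2.1,0,0,0,0.04,1.25,-3.2,0,0,0,0.06,1.7,-4.3,0,0,0,0.08,2.15,-5.4,0,0,0,0.1,2.6,-6.5,0,0,0,0.12,3.05,-7.6,0,0,0,0.136,3.5,-8.7,0,0,0,0.136,3.95,-9.8,0,0,0,0.136,4.4,-10.9,0,0,0,0.136])

```text
time_s: 1.45
eef_pos: [0.472, -0.0299, 0.2314]
eef_rot: [0.0, 0.158, 0.987, 0.0]
wrist_force: [0.5, 1.4, -0.8]
opening: 0.999
grasp_force: 0.0
```

Emit:
move_arm(plan=[0.4,-1.0,0,0,0,0,0.7,-1.8,0,0,0,0,0.94,-2.36,0,0,0,0,0.94,-2.36,0,0,0,0,0.94,-2.36,0,0,0,0], grip=30)

```text
time_s: 2.08
eef_pos: [0.5181, -0.1453, 0.2309]
eef_rot: [-0.001, 0.158, 0.987, 0.0]
wrist_force: [0.7, 0.2, 0.2]
opening: 0.353
grasp_force: 0.0
```

Run:
```python
from h import *
c=cam('wrist','w1.png'); print(c['origin'],c['attitude'],c['fx'],c['cx'],c['cy'])
o=ctrl.get_obs(); print(o)
for p in ([.518,-.146,.082],[.518,-.146,.092]): print(proj(c,p))
```

```text
[ 0.43704558 -0.1189407   0.37349378] [0.13419941 0.79862793 0.57836633 0.0983684 ] 382.2985929402784 316.88559776847217 237.66947639763146
{'time_s': 2.125, 'q': array([-4.93688473e-01,  9.90543836e-02,  1.69960694e+00,  2.76722203e-04,
        1.34377595e+00, -1.74842044e+00]), 'dq': array([ 0.00996695, -0.00710168,  0.00088207, -0.0029001 , -0.00012452,
       -0.00132137]), 'joint_efforts': array([-5.63294683e-01, -3.97736371e+01, -3.52334905e+01, -2.87610583e-02,
       -2.26787897e-02,  1.70758511e-03]), 'eef_pos': array([ 0.51813118, -0.14495327,  0.23103758]), 'eef_rot': array([-3.54342061e-04,  1.57406007e-01,  9.87533874e-01,  2.66379616e-04]), 'wrist_force': array([-0.38077883,  0.00618365, -0.5168767 ]), 'torque': array([ 0.01447229, -0.01344504,  0.01044   ]), 'grasp_force': 0.0, 'opening': 0.3519931307725394}
[[315.58288561 218.74111427]]
[[315.56555711 222.40088398]]
```

View pics/w1.png

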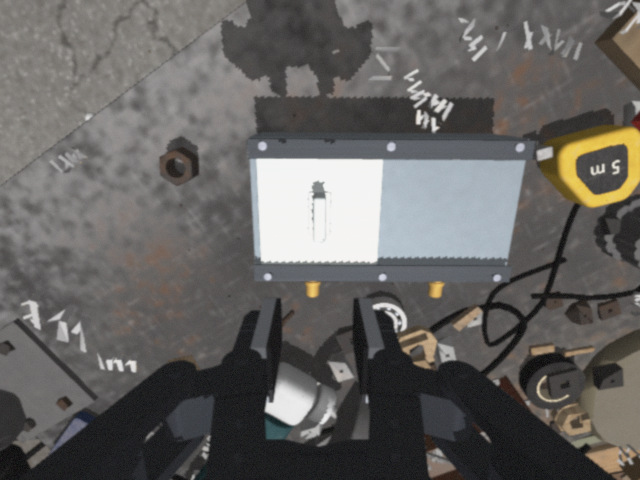

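The wrist view shows the tab top centred near (320,217), with the rails parallel to the image rows and screws at (262,146), (521,147), (267,277) and (499,278).

Run:
```python
from h import *
c=cam('wrist'); g=cv2.cvtColor(c['pixels'],cv2.COLOR_RGB2GRAY)
S=onz(c,[[262,146],[391,147],[521,147],[267,277],[382.5,277.5],[498.5,278]],.075);print(S[:,:2],S.mean(0))
for a,b in((0,2),(3,5)):
    d=S[b]-S[a]; print(np.arctan2(-d[0],d[1]),np.linalg.norm(d))
print('tab',onz(c,[[320.5,217]],.092))
r=g[185:255,300:342]; print(r[::6,::3])
```

```text
[[ 0.45242519 -0.16719186]
 [ 0.48379111 -0.07378757]
 [ 0.51473277  0.02071979]
 [ 0.55647668 -0.20217225]
 [ 0.58781912 -0.10816225]
 [ 0.61936233 -0.01354362]] [ 0.53576787 -0.09068963  0.075     ]
-0.32017093868176527 0.19797227955730895
-0.32179556026543243 0.1988350151009867
tab [[ 0.51518181 -0.14077518  0.092     ]]
[[245 245 245 243 169 137 138 147 243 245 245 245 244 244]
 [245 245 244 229 173 131 134 133 178 233 244 245 245 244]
 [245 245 243 244 145 124 131 128 146 244 243 245 245 244]
 [245 245 243 244 187 242 244 245 237 244 237 245 244 245]
 [245 244 244 242 173 243 244 245 237 244 241 245 244 244]
 [244 245 243 244 220 242 245 245 236 244 237 245 245 245]
 [245 245 243 244 208 243 245 245 234 244 237 245 244 245]
 [245 245 242 243 201 244 245 245 233 244 241 245 245 245]
 [245 245 244 244 226 244 245 245 233 244 242 244 245 244]
 [245 245 244 245 228 244 245 235 225 245 245 245 244 244]
 [245 245 245 245 245 245 245 244 245 245 245 245 244 245]
 [245 245 245 245 245 244 245 245 245 245 245 244 245 245]]
```

Emit:
move_arm(plan=[0,0.05,-0.7,0,0,0,0,0.05,-1.4,0,0,0,0,0.05,-2.1,0,0,0,0,0.05,-2.7,0,0,0,0,0.05,-3.0,0,0,0,0,0.05,-3.1,0,0,0,0,0.05,-3.1,0,0,0])

```text
time_s: 3.05
eef_pos: [0.5191, -0.1435, 0.077]
eef_rot: [0.001, 0.158, 0.988, -0.0]
wrist_force: [-0.4, 0.3, -0.1]
opening: 0.351
grasp_force: 0.0
```

Emit:
move_arm(plan=[0,0,0,0,0,0,0,0,0,0,0,0,0,0,0,0,0,0], grip=12)

```text
time_s: 3.42
eef_pos: [0.5188, -0.1436, 0.0767]
eef_rot: [0.0, 0.158, 0.987, -0.0]
wrist_force: [1.0, 0.7, 0.5]
opening: 0.141
grasp_force: 0.0
```

Emit:
move_arm(plan=[0.08,0.24,0,0,0,0,0.16,0.48,0,0,0,0,0.24,0.72,0,0,0,0,0.32,0.96,0,0,0,0,0.4,1.2,0,0,0,0,0.48,1.44,0,0,0,0,0.55,1.65,0,0,0,0,0.61,1.83,0,0,0,0,0.65,1.95,0,0,0,0,0.65,1.95,0,0,0,0])

```text
time_s: 4.68
eef_pos: [0.5506, -0.045, 0.0759]
eef_rot: [-0.001, 0.157, 0.988, 0.0]
wrist_force: [0.1, -0.6, -0.5]
opening: 0.142
grasp_force: 0.0
```

Run:
```python
from h import *
c=cam('side','s2.png'); im=cv2.imread('pics/s2.png')[200:330,250:390]
cv2.imwrite('pics/s2c.png',cv2.resize(im,None,fx=4.2,fy=4.2,interpolation=cv2.INTER_CUBIC))
o=ctrl.get_obs(); print(o['eef_pos'],o['wrist_force'],o['torque'])
```

```text
[ 0.55049457 -0.04525305  0.07586594] [ 0.25799574 -0.06398119 -0.47218749] [-0.02713096 -0.01289554 -0.02411337]
```

View pics/s2c.png

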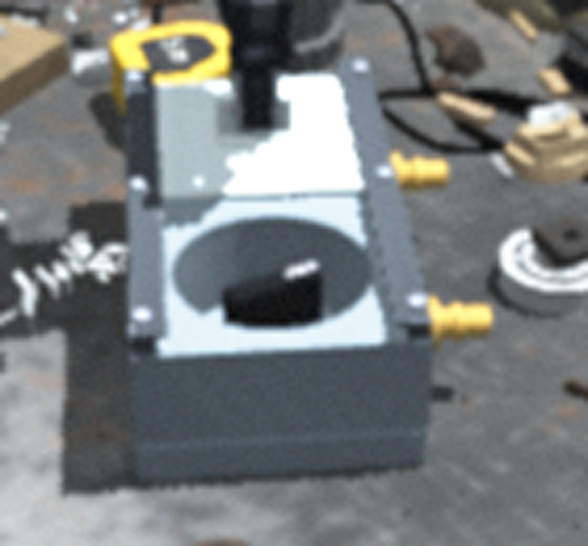

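The cover is fully open and the knob bar is visible in the side crop around (273,295), slightly rotated.

Emit:
move_arm(plan=[0,0,0,0,0,0,0,0,0.4,0,0,0,0,0,1.0,0,0,0,-0.2,-0.6,1.6,0,0,0,-0.4,-1.2,2.1,0,0,0,-0.65,-1.97,2.4,0,0,0,-0.65,-1.97,2.4,0,0,0,-0.65,-1.97,2.4,0,0,0], grip=28)

```text
time_s: 5.72
eef_pos: [0.5181, -0.1441, 0.1958]
eef_rot: [-0.0, 0.158, 0.987, 0.0]
wrist_force: [0.5, 0.5, -0.2]
opening: 0.326
grasp_force: 0.0
```

Run:
```python
from h import *
c=cam('wrist','w3.png'); o=ctrl.get_obs(); print(o['eef_pos'],o['opening'])
w=np.array([.5184,-.1429,.065]);u,v=proj(c,w)[0].astype(int);print(u,v)
im=cv2.imread('pics/w3.png')[v-80:v+70,u-90:u+90]
cv2.imwrite('pics/w3c.png',cv2.resize(im,None,fx=4,fy=4,interpolation=cv2.INTER_CUBIC));print(u-90,v-80)
```

```text
[ 0.5181611  -0.14367765  0.19553784] 0.32722194960123296
318 225
228 145
```

View pics/w3c.png

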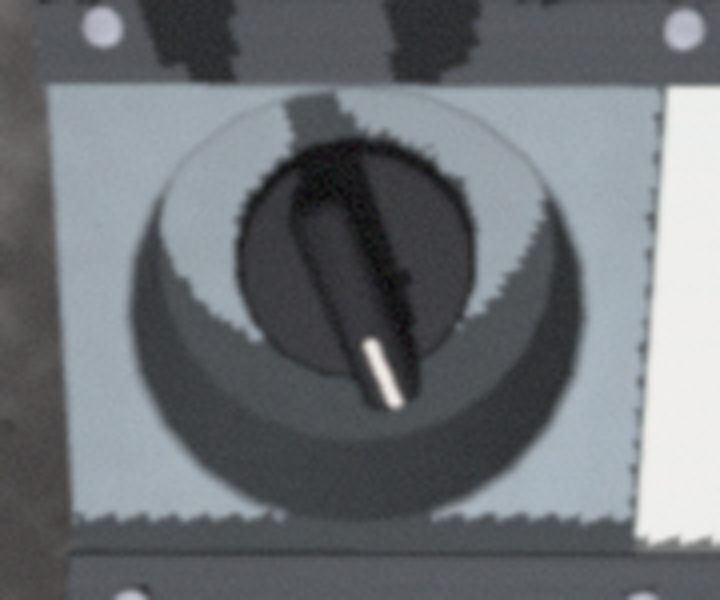

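The crop shows the recess rim (columns 132–584, rows 88–520) and the disc (columns 238–475, rows 140–378). The white bar mark runs from (370,343) to (398,405).

Run:
```python
from h import *
c=cam('wrist')
f=lambda x,y,z: onz(c,(np.array([[x,y]])+.5)/4-.5+[228,145],z)[0]
L=[f(132,300,.065),f(584,300,.065),f(358,88,.065),f(358,520,.065)]
print('rim',(L[0]+L[1])/2,(L[2]+L[3])/2,np.linalg.norm(L[0]-L[1]),np.linalg.norm(L[2]-L[3]))
L=[f(238,258,.029),f(475,258,.029),f(356,140,.029),f(356,378,.029)]
print('disc',(L[0]+L[1])/2,(L[2]+L[3])/2,np.linalg.norm(L[0]-L[1]),np.linalg.norm(L[2]-L[3]))
a,b=f(370,343,.060),f(398,405,.060); d=b-a
print('mark',a,b,np.arctan2(d[1],d[0]))
a,b=f(295,225,.060),f(362,398,.060);d=b-a;print('ledge',a,b,np.arctan2(d[1],d[0]))
o=ctrl.get_obs();m=R.from_quat(np.roll(o['eef_rot'],-1)).as_matrix();print(o['eef_pos'],m[:,:2].T)
```

```text
rim [ 0.51393112 -0.14172781  0.065     ] [ 0.5165911  -0.14261375  0.065     ] 0.08408146165632284 0.08403576159282448
disc [ 0.51528144 -0.1424074   0.029     ] [ 0.51609343 -0.14278799  0.029     ] 0.04943384516344169 0.05127707646580571
mark [ 0.52418833 -0.14267377  0.06      ] [ 0.5379124  -0.14142078  0.06      ] 0.09104575639478821
ledge [ 0.49784161 -0.14880605  0.06      ] [ 0.53435707 -0.14760593  0.06      ] 0.03285448237360022
[ 0.51819487 -0.14340151  0.19541785] [[-9.50449097e-01  3.10875806e-01  1.65757170e-03]
 [ 3.10877225e-01  9.50449839e-01  6.74430911e-04]]
```

Emit:
move_arm(plan=[-0.03,0.01,0,0,0,0.15,-0.03,0.01,0,0,0,0.3,-0.03,0.01,-0.4,0,0,0.38,-0.03,0.01,-1.0,0,0,0.38,-0.03,0.01,-1.6,0,0,0.38,-0.03,0.01,-2.1,0,0,0.38,-0.03,0.01,-2.5,0,0,0.38,-0.03,0.01,-2.5,0,0,0.38])

```text
time_s: 6.82
eef_pos: [0.5155, -0.1421, 0.0691]
eef_rot: [-0.002, -0.032, 0.999, 0.001]
wrist_force: [-0.4, 0.4, -0.4]
opening: 0.327
grasp_force: 0.0
```

Run:
```python
from h import *
o=ctrl.get_obs();m=R.from_quat(np.roll(o['eef_rot'],-1)).as_matrix();print(o['eef_pos'],np.arctan2(m[1,1],m[0,1]),o['wrist_force'],o['torque'],o['q'][5])
```

```text
[ 0.51549876 -0.14208531  0.06909667] 1.6352697777082736 [-0.43325308  0.4087378  -0.44698623] [-0.03585525  0.05643317 -0.0362107 ] -2.1265504020113735
```

Emit:
move_arm(plan=[0,0,-0.2,0,0,0,0,0,-0.4,0,0,0,0,0,-0.6,0,0,0,0,0,-0.68,0,0,0,0,0,-0.68,0,0,0])

```text
time_s: 7.45
eef_pos: [0.5168, -0.1438, 0.037]
eef_rot: [-0.0, -0.032, 1.0, 0.0]
wrist_force: [-0.3, 0.4, 0.0]
opening: 0.327
grasp_force: 0.0
```

```bash
cat >> h.py <<'E'
def st():
    o=ctrl.get_obs();m=R.from_quat(np.roll(o['eef_rot'],-1)).as_matrix();print(o['time_s'],o['eef_pos'].round(4),'yaw %.4f'%np.arctan2(m[1,1],m[0,1]),'tz %.3f'%o['torque'][2],o['wrist_force'].round(1),o['opening'],o['grasp_force'],o['joint_efforts'][5])
E
python3 -c "from h import *;st()"
```

```text
7.45 [ 0.5168 -0.1438  0.037 ] yaw 1.6339 tz -0.003 [-0.3  0.4  0. ] 0.3268975123228536 0.0 0.00018900550458056387
```

Emit:
move_arm(plan=[0,0,0,0,0,0,0,0,0,0,0,0,0,0,0,0,0,0,0,0,0,0,0,0], grip=0)

```text
time_s: 7.95
eef_pos: [0.5173, -0.1441, 0.0377]
eef_rot: [0.0, -0.032, 0.999, -0.0]
wrist_force: [-0.7, 0.3, 4.7]
opening: 0.126
grasp_force: 60.5
```

Run:
```python
from h import *
for i in range(4): st(); ctrl.camera('wrist')
```

```text
7.95 [ 0.5173 -0.1441  0.0377] yaw 1.6341 tz 0.171 [-0.7  0.3  4.7] 0.1264131248317507 60.51922559738159 0.13926231767982244
8.0 [ 0.5173 -0.1441  0.0377] yaw 1.6342 tz 0.180 [-0.8 -0.   4.8] 0.12563715394336084 60.59426307678223 0.1424451218917966
8.05 [ 0.5173 -0.1441  0.0377] yaw 1.6341 tz 0.132 [-1.2  1.5  5.6] 0.13068221349516854 60.671396255493164 0.1450940826907754
8.1 [ 0.5173 -0.1441  0.0377] yaw 1.6341 tz 0.203 [-1.5  0.8  5.2] 0.1274536109415926 60.70411562919617 0.1462581055238843
```

Emit:
move_arm(plan=[0,0,0,0,0,-0.06,0,0,0,0,0,-0.12,0,0,0,0,0,-0.18,0,0,0,0,0,-0.2,0,0,0,0,0,-0.2])

```text
time_s: 8.78
eef_pos: [0.5173, -0.144, 0.0377]
eef_rot: [0.0, 0.068, 0.998, -0.0]
wrist_force: [-1.7, 1.1, 6.0]
opening: 0.125
grasp_force: 60.9
```

```bash
python3 -c "from h import *;st();ctrl.camera('wrist');st()"
```

```text
8.775 [ 0.5173 -0.144   0.0377] yaw 1.4337 tz 0.040 [-1.7  1.1  6. ] 0.12465573381697385 60.90591788291931 0.12412552256137133
8.825 [ 0.5173 -0.144   0.0377] yaw 1.4339 tz 0.008 [-1.2 -0.1  5.7] 0.1248887918814259 60.905821323394775 0.054655984276905656
```

Emit:
move_arm(plan=[0,0,0,0,0,-0.04,0,0,0,0,0,-0.08,0,0,0,0,0,-0.1,0,0,0,0,0,-0.1])

```text
time_s: 9.32
eef_pos: [0.5173, -0.144, 0.0377]
eef_rot: [0.0, 0.118, 0.993, -0.0]
wrist_force: [-1.5, 0.4, 4.7]
opening: 0.131
grasp_force: 60.9
```

```bash
python3 -c "from h import *;st();ctrl.camera('wrist');st()"
```

```text
9.325 [ 0.5173 -0.144   0.0377] yaw 1.3338 tz 0.077 [-1.5  0.4  4.7] 0.131240401376655 60.90950846672058 0.14178763143718243
9.375 [ 0.5173 -0.144   0.0377] yaw 1.3338 tz 0.067 [-1.   0.6  4.7] 0.1271561964359914 60.90967655181885 0.07289739092811942
```

Emit:
move_arm(plan=[0,0,0,0,0,-0.02,0,0,0,0,0,-0.04])

```text
time_s: 9.62
eef_pos: [0.5173, -0.144, 0.0377]
eef_rot: [0.0, 0.138, 0.99, -0.0]
wrist_force: [-0.8, -0.4, 5.4]
opening: 0.133
grasp_force: 60.9
```

```bash
python3 -c "from h import *;st()"
```

```text
9.625 [ 0.5173 -0.144   0.0377] yaw 1.2935 tz 0.198 [-0.8 -0.4  5.4] 0.13290249006795338 60.91256260871887 -0.03265988314524293
```

Emit:
move_arm(plan=[0,0,0,0,0,-0.02,0,0,0,0,0,-0.04])

```text
time_s: 9.88
eef_pos: [0.5173, -0.144, 0.0377]
eef_rot: [0.0, 0.158, 0.987, -0.0]
wrist_force: [-1.3, 0.3, 5.9]
opening: 0.123
grasp_force: 60.9
```

```bash
python3 -c "from h import *;st()"
```

```text
9.875 [ 0.5173 -0.144   0.0377] yaw 1.2535 tz 0.127 [-1.3  0.3  5.9] 0.12274428833443214 60.901819467544556 -0.0305170810315758
```

Emit:
move_arm(plan=[0,0,0,0,0,-0.02,0,0,0,0,0,-0.04])

```text
time_s: 10.12
eef_pos: [0.5173, -0.144, 0.0377]
eef_rot: [0.0, 0.178, 0.984, -0.0]
wrist_force: [-1.5, 0.8, 5.1]
opening: 0.126
grasp_force: 60.9
```

```bash
python3 -c "from h import *;st()"
```

```text
10.125 [ 0.5173 -0.144   0.0377] yaw 1.2135 tz 0.130 [-1.5  0.8  5.1] 0.12586830035414368 60.89149832725525 -0.03052927670069039
```

Emit:
move_arm(plan=[0,0,0,0,0,-0.02,0,0,0,0,0,-0.04])

```text
time_s: 10.38
eef_pos: [0.5173, -0.144, 0.0377]
eef_rot: [0.0, 0.197, 0.98, -0.0]
wrist_force: [-1.1, 1.6, 6.3]
opening: 0.129
grasp_force: 60.9
```

```bash
python3 -c "from h import *;st()"
```

```text
10.375 [ 0.5173 -0.144   0.0377] yaw 1.1735 tz 0.156 [-1.1  1.6  6.3] 0.12916921697017905 60.89185953140259 -0.030546676134690642
```

Emit:
move_arm(plan=[0,0,0,0,0,-0.02,0,0,0,0,0,-0.04])

```text
time_s: 10.62
eef_pos: [0.5173, -0.1439, 0.0377]
eef_rot: [0.0, 0.217, 0.976, -0.0]
wrist_force: [-1.4, 1.4, 6.3]
opening: 0.13
grasp_force: 60.9
```

```bash
python3 -c "from h import *;st()"
```

```text
10.625 [ 0.5173 -0.1439  0.0377] yaw 1.1335 tz 0.242 [-1.4  1.4  6.3] 0.12994348407528722 60.92761516571045 -0.030536293052136898
```

Emit:
move_arm(plan=[0,0,0,0,0,-0.02,0,0,0,0,0,-0.04])

```text
time_s: 10.88
eef_pos: [0.5173, -0.144, 0.0377]
eef_rot: [0.0, 0.236, 0.972, -0.0]
wrist_force: [-1.8, 2.1, 6.1]
opening: 0.123
grasp_force: 60.9
```

```bash
python3 -c "from h import *;st()"
```

```text
10.875 [ 0.5173 -0.144   0.0377] yaw 1.0935 tz 0.200 [-1.8  2.1  6.1] 0.12280439626363851 60.939399003982544 -0.03057049121707678
```

Emit:
move_arm(plan=[0,0,0,0,0,-0.02,0,0,0,0,0,-0.04])

```text
time_s: 11.12
eef_pos: [0.5173, -0.1439, 0.0377]
eef_rot: [0.0, 0.256, 0.967, -0.0]
wrist_force: [-0.8, 0.9, 5.4]
opening: 0.127
grasp_force: 60.9
```

```bash
python3 -c "from h import *;st()"
```

```text
11.125 [ 0.5173 -0.1439  0.0377] yaw 1.0536 tz 0.147 [-0.8  0.9  5.4] 0.12694089335632958 60.9489369392395 -0.02902204287238419
```

Emit:
move_arm(plan=[0,0,0,0,0,-0.02,0,0,0,0,0,-0.04])

```text
time_s: 11.38
eef_pos: [0.5173, -0.1439, 0.0377]
eef_rot: [0.0, 0.275, 0.961, 0.0]
wrist_force: [-0.5, 1.4, 5.3]
opening: 0.124
grasp_force: 61.0
```

```bash
python3 -c "from h import *;st()"
```

```text
11.375 [ 0.5173 -0.1439  0.0377] yaw 1.0136 tz 0.173 [-0.5  1.4  5.3] 0.12406959876792698 60.96013426780701 -0.008700735925231129
```

Emit:
move_arm(plan=[0,0,0,0,0,-0.02,0,0,0,0,0,-0.04])

```text
time_s: 11.62
eef_pos: [0.5174, -0.1439, 0.0377]
eef_rot: [0.0, 0.294, 0.956, 0.0]
wrist_force: [-0.4, 1.3, 4.9]
opening: 0.124
grasp_force: 61.0
```

```bash
python3 -c "from h import *;st()"
```

```text
11.625 [ 0.5174 -0.1439  0.0377] yaw 0.9736 tz 0.197 [-0.4  1.3  4.9] 0.12403115861583289 60.96003770828247 0.010997336357831955
```

Emit:
move_arm(plan=[0,0,0,0,0,-0.02,0,0,0,0,0,-0.04])

```text
time_s: 11.88
eef_pos: [0.5173, -0.1439, 0.0377]
eef_rot: [0.0, 0.313, 0.95, 0.0]
wrist_force: [-1.5, 0.4, 5.5]
opening: 0.126
grasp_force: 61.0
```

```bash
python3 -c "from h import *;st()"
```

```text
11.875 [ 0.5173 -0.1439  0.0377] yaw 0.9337 tz 0.276 [-1.5  0.4  5.5] 0.12563838393534 60.96055626869202 0.031133873853832483
```

Emit:
move_arm(plan=[0,0,0,0,0,-0.02,0,0,0,0,0,-0.04,0,0,0,0,0,-0.06,0,0,0,0,0,-0.066,0,0,0,0,0,-0.066,0,0,0,0,0,-0.066,0,0,0,0,0,-0.066,0,0,0,0,0,-0.066])

```text
time_s: 12.88
eef_pos: [0.5174, -0.1439, 0.0377]
eef_rot: [0.0, 0.344, 0.939, 0.0]
wrist_force: [-0.6, 1.8, 5.4]
opening: 0.124
grasp_force: 60.9
```

```bash
python3 -c "from h import *;st()"
```

```text
12.875 [ 0.5174 -0.1439  0.0377] yaw 0.8682 tz 0.225 [-0.6  1.8  5.4] 0.12378120847511637 60.937628746032715 0.20507714711129665
```

Emit:
move_arm(plan=[0,0,0,0,0,0,0,0,0,0,0,0,0,0,0,0,0,0], grip=26)

```text
time_s: 13.25
eef_pos: [0.5169, -0.1439, 0.0371]
eef_rot: [-0.0, 0.344, 0.939, 0.0]
wrist_force: [0.3, -0.4, -0.7]
opening: 0.303
grasp_force: 0.0
```

```bash
python3 -c "from h import *;st()"
```

```text
13.25 [ 0.5169 -0.1439  0.0371] yaw 0.8679 tz -0.013 [ 0.3 -0.4 -0.7] 0.3027558347131444 0.0 0.00120251759653911
```

Emit:
move_arm(plan=[0,0,0.3,0,0,0,0,0,0.8,0,0,0,0,0,1.5,0,0,0,0,0,2.3,0,0,0.1,0,0,3.0,0,0,0.25,0,0,3.16,0,0,0.384,0,0,3.16,0,0,0.384,0,0,3.16,0,0,0.384])

```text
time_s: 14.25
eef_pos: [0.5166, -0.1437, 0.195]
eef_rot: [-0.0, 0.16, 0.987, 0.0]
wrist_force: [-0.5, 0.0, -0.2]
opening: 0.301
grasp_force: 0.0
```

Run:
```python
from h import *
c=cam('wrist','w4.png'); st()
u,v=proj(c,[.5168,-.1430,.060])[0].astype(int)
im=cv2.imread('pics/w4.png')[v-70:v+60,u-80:u+200]
cv2.imwrite('pics/w4c.png',cv2.resize(im,None,fx=2.8,fy=2.8,interpolation=cv2.INTER_CUBIC))
g=im[:,:160]; m=(g.min(2)>130)&(g[:,:,0].astype(int)-g[:,:,2]<14)
n,l,s,ce=cv2.connectedComponentsWithStats(m.astype(np.uint8))
for i in range(1,n):
    if 15<s[i,4]<400: print(s[i],ce[i]+[u-80,v-70], onz(c,ce[i]+[u-80,v-70],.060)[0])
```

```text
14.3 [ 0.5165 -0.1436  0.1947] yaw 1.2499 tz -0.025 [ 0.1 -0.   0.2] 0.3059363825096252 0.0 0.017063141567632556
[15  0  7  6 16] [255.875  154.6875] [ 0.45406983 -0.1685696   0.06      ]
[69 79 10 18 69] [310.33333333 240.1884058 ] [ 0.52778624 -0.15248626  0.06      ]
```

View pics/w4c.png

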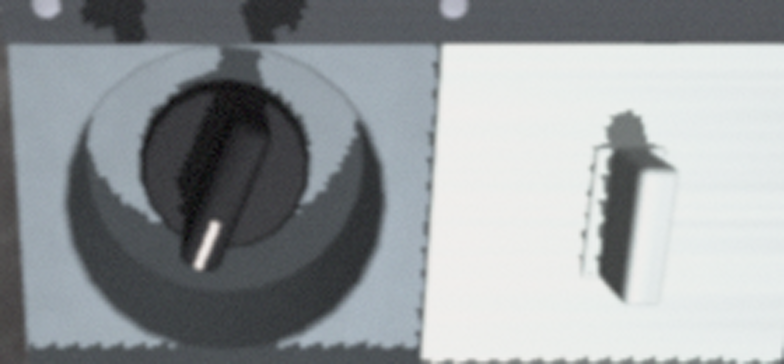

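The mark direction is about -0.71 rad, which matches the nipped tool yaw, so the knob stayed where I left it. The tab is at (652,235) in the crop. Next I close the cover.

Emit:
move_arm(plan=[0.25,0.7,0,0,0,0,0.5,1.4,0,0,0,0,0.68,1.97,-0.5,0,0,0,0.68,1.97,-1.2,0,0,0,0.68,1.97,-1.8,0,0,0,0.68,1.97,-2.2,0,0,0,0.68,1.97,-2.36,0,0,0,0.68,1.97,-2.36,0,0,0], grip=32)

```text
time_s: 15.3
eef_pos: [0.5506, -0.0454, 0.0767]
eef_rot: [-0.001, 0.159, 0.987, 0.0]
wrist_force: [1.2, 0.3, -0.3]
opening: 0.371
grasp_force: 0.0
```

Emit:
move_arm(plan=[0,0,0,0,0,0,0,0,0,0,0,0,0,0,0,0,0,0], grip=12)

```text
time_s: 15.68
eef_pos: [0.5514, -0.0456, 0.078]
eef_rot: [0.001, 0.159, 0.987, -0.0]
wrist_force: [-0.5, -0.5, -0.4]
opening: 0.139
grasp_force: 0.0
```

```bash
python3 -c "from h import *;st()"
```

```text
15.675 [ 0.5514 -0.0456  0.078 ] yaw 1.2520 tz 0.016 [-0.5 -0.5 -0.4] 0.1385778533174523 0.0 0.0015023546438897029
```

Emit:
move_arm(plan=[-0.08,-0.24,0,0,0,0,-0.16,-0.48,0,0,0,0,-0.24,-0.72,0,0,0,0,-0.32,-0.96,0,0,0,0,-0.4,-1.2,0,0,0,0,-0.48,-1.44,0,0,0,0,-0.55,-1.65,0,0,0,0,-0.61,-1.83,0,0,0,0,-0.65,-1.95,0,0,0,0,-0.66,-1.98,0,0,0,0])

```text
time_s: 16.92
eef_pos: [0.5179, -0.1448, 0.0772]
eef_rot: [-0.0, 0.159, 0.987, -0.0]
wrist_force: [1.9, 1.5, 0.6]
opening: 0.136
grasp_force: 1.0
```

Emit:
move_arm(plan=[0,0,0,0,0,0,-0.01,-0.03,0,0,0,0,-0.01,-0.03,0,0,0,0])

```text
time_s: 17.3
eef_pos: [0.5173, -0.1451, 0.077]
eef_rot: [-0.0, 0.159, 0.987, 0.001]
wrist_force: [0.9, 4.5, 0.4]
opening: 0.14
grasp_force: 2.1
```

```bash
python3 -c "from h import *;st()"
```

```text
17.3 [ 0.5173 -0.1451  0.077 ] yaw 1.2522 tz -0.010 [0.9 4.5 0.4] 0.140239872963994 2.1213287115097046 -0.041901933727785945
```

Emit:
move_arm(plan=[0,0,0,0,0,0,0,0,0,0,0,0,0,0,0.3,0,0,0,0,0,1.0,0,0,0,0,0,1.8,0,0,0,0,0,2.4,0,0,0,0,0,2.4,0,0,0], grip=30)

```text
time_s: 18.18
eef_pos: [0.5195, -0.147, 0.2014]
eef_rot: [0.003, 0.159, 0.987, -0.001]
wrist_force: [-0.4, -0.3, -0.4]
opening: 0.348
grasp_force: 0.0
```

Run:
```python
from h import *
c=cam('wrist','w5.png'); st()
im=cv2.imread('pics/w5.png'); m=(im.min(2)>225).astype(np.uint8)
n,l,s,ce=cv2.connectedComponentsWithStats(m); i=1+s[1:,4].argmax(); x,y,w,h=s[i,:4]
print(s[i]); P=onz(c,[[x,y+h/2],[x+w,y+h/2]],.070); ey=np.array([.3151,.949,0]); print((P-[.5352,-.0918,0])@ey)
cv2.imwrite('pics/w5c.png',im[90:330,180:620])
```

```text
18.225 [ 0.5183 -0.1465  0.1993] yaw 1.2519 tz 0.001 [-0.3  0.6 -0.9] 0.34972317302169365 0.0 -2.1945262460576487e-05
[  253   162   137   110 13307]
[-0.10494001 -0.00292849]
```

View pics/w5c.png

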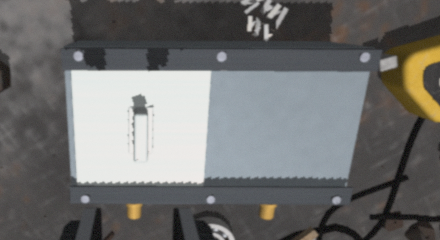

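The cover is fully closed: its edges sit at about -105 and -3 mm along the box's y, against an expected -105 and -5 mm. I'm handing in now.

```bash
python3 -c "from h import *;print(ctrl.hand_in())"
```

```text
the job is handed in; nothing more can be done
None
```

The job is handed in: cover slid open, knob turned to the seal and nipped up an estimated 0.16–0.19 rad past first touch, cover slid back fully closed, all in about 18 s of the 72 s allowed; the hand-in returned no verdict.

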